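# Put the loose heels, lift and buckle back in their stock trays

### The arm

A 7-joint arm with a two-finger parallel gripper is mounted at the origin on the work surface. World frame = base frame: x ahead of the robot, y to its left, z up, the work surface at z = 0. Lengths are in m, angles in rad, forces in N, time in s.
With the tool pointing down it reaches from about 0.425 to 0.95 m from the base axis. Payload 4.7 kg.
Tool frame: the origin (TCP) lies between the finger pads; the fingertips stand 14 mm ahead of it and the grasp point (between the pads) lies 5 mm behind it; z points along the fingers, y is the direction in which the jaws open and shut (so a half turn about z gives the same grasp; the last joint's range is limited). The gripper opens to 87 mm and grips with 3 to 60 N. Pads are 19 mm wide; open, the fingers measure 117 mm over their backs; the gripper's body (75 mm by 190 mm) begins 51 mm behind the grasp point.
Start: joints at [1.25, 0.469, -0.049, 1.532, 0.024, 1.141, -0.082], TCP at [0.194, -0.646, 0.237] pointing down, gripper open.
Joint ranges: [-2.59, 2.59], [-0.33, 1.99], [-1.39, 1.29], [0.1, 2.45], [-1.04, 4.18], [0.21, 1.99], [-2.66, 2.66]. Speed limits (rad/s): [2.57, 2.57, 3.14, 3.14, 3.14, 3.14, 3.14].

### API

Orientations are given as a unit quaternion [x, y, z, w].
In Python, from rig import monitor, eyes, env gives the robot as it stands.
- The arm moves only by the tool servo_tool, never from a script. Its argument "series" is text: rows parted by semicolons, each of 7 numbers parted by spaces: the opening, from 0 (shut) to 1 (fully open), then the shift along the world's x, y, z in m, then the turn, a rotation vector about the world's x, y, z in degrees. In form: jaw x y z rx ry rz; .... A call has 1 to 10 rows; each row is the pose to reach, as a shift and turn from the pose commanded when the call began; what a row does not reach only later rows make up. A row lasts 1/10 s, in which the tool goes at most 50 mm and 8.59 degrees, less where a joint would pass 70% of its speed; a pose out of reach is approached as far as the arm can. A call with a gripper value outside its range is refused whole. The fingers move at their own pace and stop on an object; the grip force is fixed at half the most. Time passes only in rows, so rows that repeat a pose let the fingers close. It gives the time, the measured TCP pose, the force and the opening at its end, in the units of the state.
- monitor.get_state(): the state, without advancing time (a new reading comes with each control period).
- eyes.camera(name): name is "scene" or "side" or "wrist"; returns the picture (420x560x3 uint8, red, green, blue); there is no depth.
- eyes.get_calibration(name): a dict with "K" (3x3 intrinsics, pixels), "dist" ([k1, k2, p1, p2, k3] as OpenCV has them; the pictures are not rectified), "cam_to_world" (4x4, takes a point from camera to world coordinates); the wrist camera has in their place "T_tool_cam" (4x4, takes a point from camera to tool coordinates, whose origin is the TCP and whose axes are the flange's). Camera axes: x right, y down, z forward; pixel columns grow to the right and rows downward; lengths in m; the calibration is good to about 2 mm. A picture is of the moment at which its call begins: read the wrist's pose just before it. get_calibration takes no time and is no camera call.
- env.hand_in(): hands the job in, once; it reports no verdict.
The state is a dict: "time_s": time; "q": joint angles; "joint_velocities": joint speeds; "tau": joint torques, N m; "tcp_pos": TCP position; "tool_rot": TCP orientation; "contact_force": force on the tool from outside, world axes, zero at the start; "ft_torque": the same for the moment, N m; "finger_gap": finger opening in m.
Only numpy, scipy, OpenCV 4.12 (cv2) and the standard library are available. Lean on these libraries where they do the work, as an engineer would, in place of code of your own. Each camera call takes 0.05 s, during which the arm holds its last target.

### The job

Sort the loose shoe parts on the white board: put the slender heel, the block heel, the rubber heel lift and the buckle each into the tray that holds more of its kind, in the empty half in front of the stock. Set the heels standing on their wide seats and the lift and the buckle flat on the tray's floor, and leave the tack tin and the thread spool standing where they are.

Things in the scene. Friction and masses are not known exactly. Their poses are not given: they have to be found in the camera images.
- stiletto_heel: High slender heel, black, 45 g, upside down on its wide seat (48 mm x by 42 mm y), slender end up, 70 mm tall. From 32 mm up to the tip a straight shaft, 16 narrowing to 13 mm, its axis 5 mm to +x of the origin: grip it there. Origin: centre of underside, z up; flat front -x, round back +x. On the white board on the right (board top z = 8 mm), in any of six places.
- block_heel: Chunky black block heel, 70 g, upside down on its seat; D-shaped, 50 mm (x) by 46 mm (y) at the bottom, 43 by 42 at the top, 46 mm tall. Grip across its y, where the sides are near parallel. Origin: centre of underside, z up; flat front -x, round back +x. On the white board on the right (board top z = 8 mm), in any of six places.
- heel_lift: Rubber heel lift: dark grey D-shaped plate lying flat, 57 mm (x) by 52 mm (y), 8 mm thick, 30 g, three nail heads on top. Grip across its y. Origin: centre of underside, z up; straight edge -x, round edge +x. On the white board on the right (board top z = 8 mm), in any of six places.
- buckle: Steel strap buckle lying flat: rectangular frame of 6 mm rod, 50 mm (x) by 44 mm (y) outside, 6 mm thick, 35 g; thin prong along x across the opening. Grip across its y. Origin: centre of underside, z up; the prong hinges on the -x bar. On the white board on the right (board top z = 8 mm), in any of six places.
- tray_stiletto: Fixed open plywood tray, 150 mm (x) by 130 mm (y), 32 mm high; walls and floor 4 mm. Origin: centre of underside; +x from label end to stock end, within 7 degrees of world +x. Far half: fixed stock, two slender heels stood side by side, 74 mm above bench. Near half empty: 85 by 122 mm clear, centred at x = -29 mm, y = 0. Left of bench, in any of four tray places.
- tray_block: Fixed open plywood tray, 150 mm (x) by 130 mm (y), 32 mm high; walls and floor 4 mm. Origin: centre of underside; +x from label end to stock end, within 7 degrees of world +x. Far half: fixed stock, two block heels stood side by side, 50 mm above bench. Near half empty: 85 by 122 mm clear, centred at x = -29 mm, y = 0. Left of bench, in any of four tray places.
- tray_lift: Fixed open plywood tray, 150 mm (x) by 130 mm (y), 32 mm high; walls and floor 4 mm. Origin: centre of underside; +x from label end to stock end, within 7 degrees of world +x. Far half: fixed stock, two piles of rubber lifts, to 28 mm above bench. Near half empty: 85 by 122 mm clear, centred at x = -29 mm, y = 0. Left of bench, in any of four tray places.
- tray_buckle: Fixed open plywood tray, 150 mm (x) by 130 mm (y), 32 mm high; walls and floor 4 mm. Origin: centre of underside; +x from label end to stock end, within 7 degrees of world +x. Far half: fixed stock, three buckles lying flat, to 19 mm above bench. Near half empty: 85 by 122 mm clear, centred at x = -29 mm, y = 0. Left of bench, in any of four tray places.
- tack_tin: Open round steel tin of tacks with a red band, 73 mm across, 42 mm high, loose, 160 g; to be left alone. Origin: centre of underside. On the white board on the right (board top z = 8 mm), in any of six places.
- thread_spool: Wooden spool of grey thread standing on end, 46 mm across, 45 mm high, loose, 60 g; to be left alone. Origin: centre of underside. On the white board on the right (board top z = 8 mm), in any of six places.

How it is judged:
By the outcome, as a careful person would: the job done as asked, in the order asked, and still so for the second after the job is handed in, with the robot touching nothing.
It also fails if it takes over 115 s, if anything falls off the work surface, if the arm or the gripper's body presses on something with over 40 N, if the wrist force passes 120 N, or if a joint passes its speed limit or range.

## Working session

There is one attempt and no reset: what is moved stays moved. The work goes in short steps, Python scripts to look and compute and a tool call to move; the robot and the scene stay as the last step left them, time stands still between calls to the robot, and variables do not carry over. Pictures are saved under pics/ and viewed, and the job is handed in when it is done.

Besides the shell and the picture viewer there is one more tool, called after "Emit:" as name(argument=value, ...), one argument or row to a line, values as JSON. servo_tool: Moves the arm, as the interface text tells. Its arguments: {"type":"object","properties":{"series":{"type":"string"}},"required":["series"]}

```bash
ls; mkdir -p pics
python3 - <<'E'
from rig import monitor, eyes, env
import cv2
s=monitor.get_state(); print(s)
for n in ("scene","side","wrist"):
    im=eyes.camera(n); cv2.imwrite(f"pics/{n}0.png",im[:,:,::-1])
    print(n,eyes.get_calibration(n))
E
```

```text
pics
{'time_s': 0.0, 'q': array([ 1.25007727,  0.46948344, -0.04857369,  1.53372389,  0.02413221,
        1.14101044, -0.08232245]), 'joint_velocities': array([ 2.60903888e-03, -6.09926818e-04,  4.33711327e-04, -1.05450204e-03,
        5.51181352e-04, -3.18987006e-05, -6.68033764e-04]), 'tau': array([-4.07688922e-04, -5.07971621e+01, -8.05436983e-02, -2.36157954e+01,
       -6.13357150e-02,  3.79844557e-02,  1.60079248e-04]), 'tcp_pos': array([ 0.19401246, -0.64589864,  0.23545836]), 'tool_rot': array([ 9.89373248e-01,  1.45394416e-01, -2.04968411e-04, -9.98463692e-04]), 'contact_force': array([-0.76623167,  0.14698821, -0.60035543]), 'ft_torque': array([-0.03965928, -0.05505941, -0.02559887]), 'finger_gap': 0.08678772002786178}
scene {'K': array([[400.00364619,   0.        , 273.30841183],
       [  0.        , 400.00364619, 209.65635234],
       [  0.        ,   0.        ,   1.        ]]), 'dist': array([-0.03375064,  0.        ,  0.        ,  0.        ,  0.        ]), 'cam_to_world': array([[-0.35121035,  0.5248498 , -0.77536055,  1.29881315],
       [ 0.93614378,  0.18188162, -
[... 554 characters left out ...]
7, -0.63949059, -0.76868983,  0.68878271],
       [ 0.        ,  0.        ,  0.        ,  1.        ]])}
wrist {'K': array([[298.93978255,   0.        , 282.46525229],
       [  0.        , 298.93978255, 207.22276579],
       [  0.        ,   0.        ,   1.        ]]), 'dist': array([0.0135698, 0.       , 0.       , 0.       , 0.       ]), 'T_tool_cam': array([[-4.98351672e-04, -9.68809653e-01, -2.47805585e-01,
         6.67576698e-02],
       [ 9.99999860e-01, -5.26975876e-04,  4.91825585e-05,
        -1.30973386e-04],
       [-1.78236103e-04, -2.47805526e-01,  9.68809780e-01,
        -1.48780788e-01],
       [ 0.00000000e+00,  0.00000000e+00,  0.00000000e+00,
         1.00000000e+00]])}
```

View pics/scene0.png

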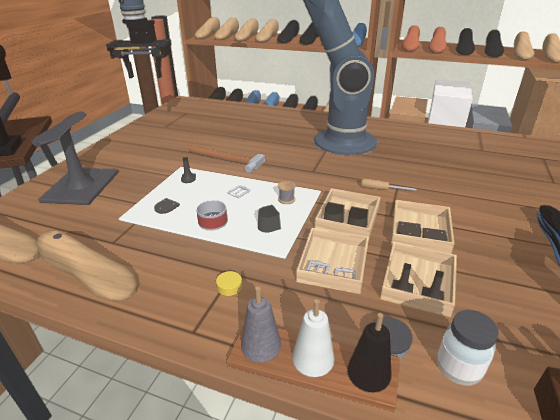

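View pics/side0.png

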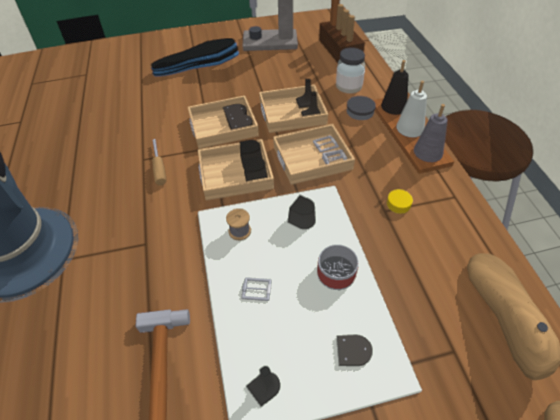

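View pics/wrist0.png

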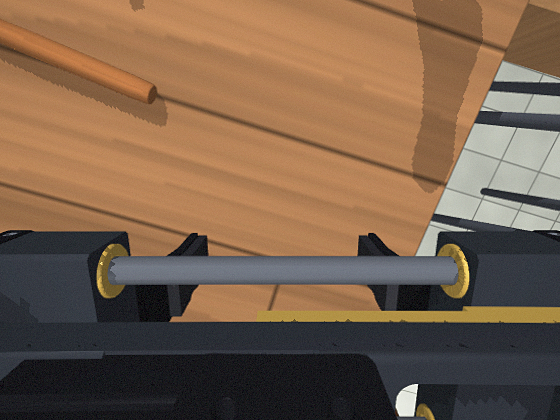

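```bash
cat > h.py <<'E'
import numpy as np, cv2
from scipy.spatial.transform import Rotation as R
from rig import monitor, eyes, env
def cal(n, st=None):
    c=eyes.get_calibration(n)
    if n!='wrist': return c['K'],c['dist'],c['cam_to_world']
    T=np.eye(4); T[:3,:3]=R.from_quat(st['tool_rot']).as_matrix(); T[:3,3]=st['tcp_pos']
    return c['K'],c['dist'],T@c['T_tool_cam']
def proj(C,P):
    K,d,T=C; W=np.linalg.inv(T); r,_=cv2.Rodrigues(W[:3,:3])
    return cv2.projectPoints(np.asarray(P,float).reshape(-1,1,3),r,W[:3,3],K,d)[0].reshape(-1,2)
def ray(C,uv,z):
    K,d,T=C; p=cv2.undistortPoints(np.asarray(uv,float).reshape(-1,1,2),K,d).reshape(-1,2)
    D=np.c_[p,np.ones(len(p))]@T[:3,:3].T; o=T[:3,3]
    t=(z-o[2])/D[:,2]
    return o+D*t[:,None]
def crop(im,x,y,w,h,s,fn):
    c=cv2.resize(im[y:y+h,x:x+w],None,fx=s,fy=s,interpolation=cv2.INTER_CUBIC)
    cv2.imwrite(fn,c)
E
python3 - <<'E'
from h import *
a=cv2.imread('pics/side0.png'); b=cv2.imread('pics/scene0.png')
crop(a,195,180,225,220,3.4 if 0 else 2.7,'pics/c1.png')
crop(a,180,75,190,130,4,'pics/c2.png')
crop(b,115,145,215,110,3.7,'pics/c3.png')
crop(b,290,180,175,135,4.4,'pics/c4.png')
E
```

```text
(no output)
```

View pics/c1.png

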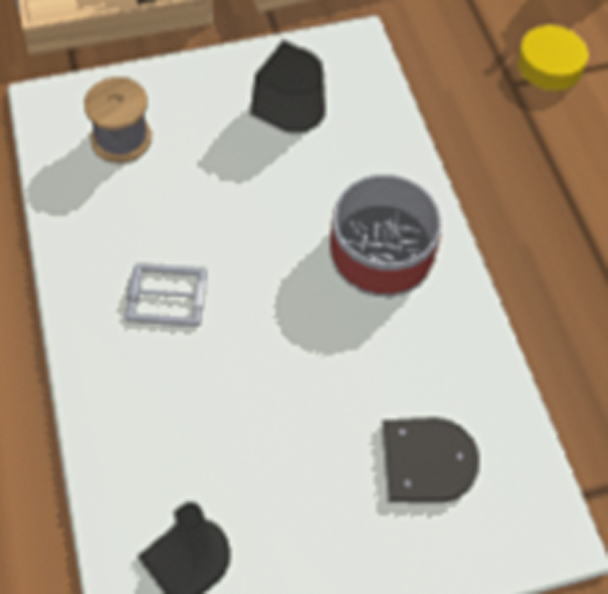

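View pics/c2.png

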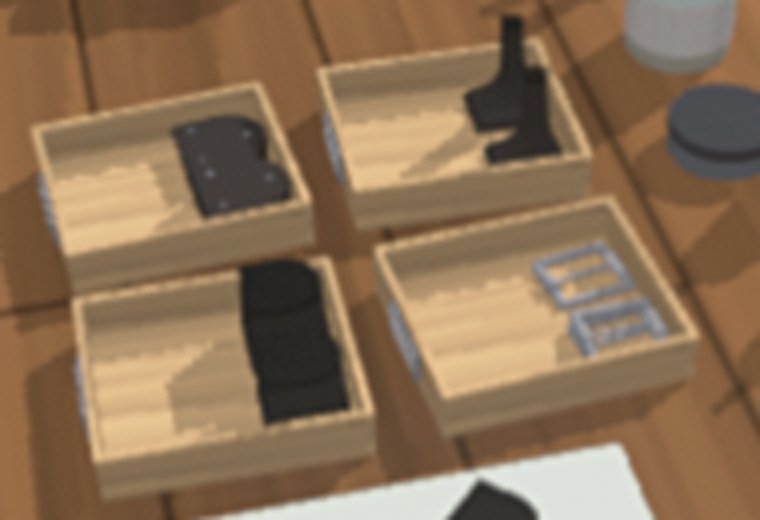

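View pics/c3.png

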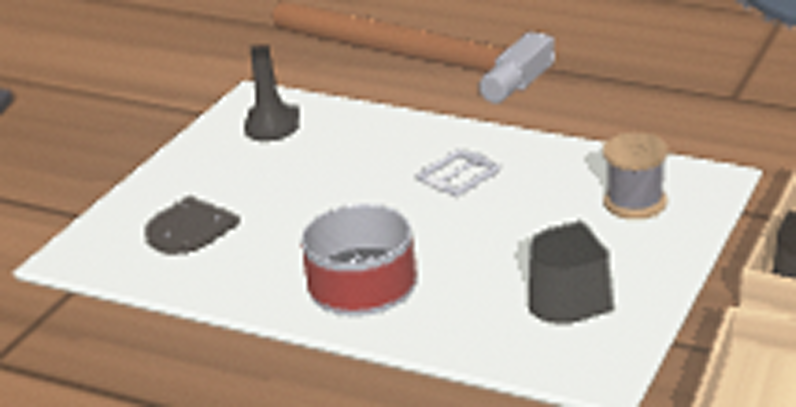

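View pics/c4.png

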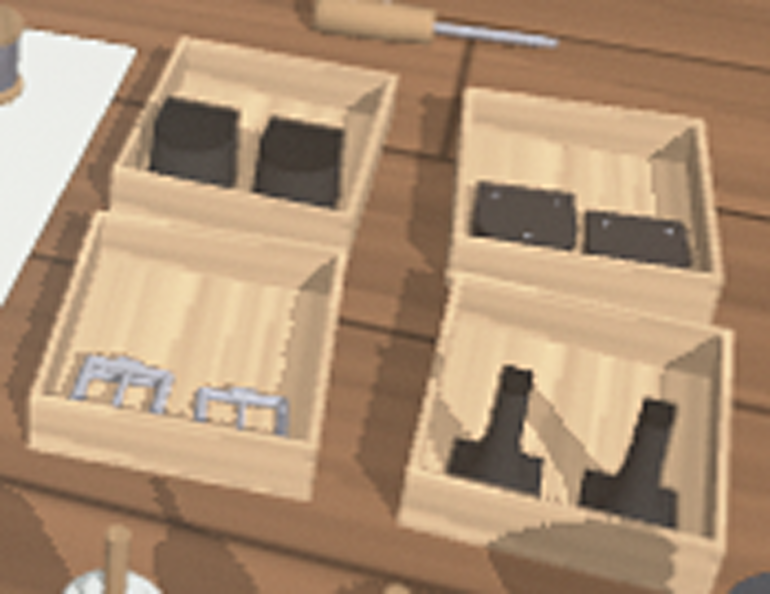

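```bash
cat > trays.py <<'E'
from h import *
from scipy.optimize import least_squares
S=cal('side');C=cal('scene')
t={'lift':([(35,128),(261,84),(312,205),(70,256)],[(704,120),(721,275),(450,245),(466,88)]),
'stil':([(318,70),(543,38),(591,157),(353,197)],[(733,330),(723,550),(402,490),(455,275)]),
'block':([(75,298),(330,258),(374,412),(100,466)],[(397,75),(350,218),(113,172),(182,38)]),
'buckle':([(376,248),(613,198),(697,337),(435,402)],[(348,245),(312,470),(32,420),(100,212)])}
base=np.array([(-.075,.065),(.075,.065),(.075,-.065),(-.075,-.065)])
def pts(p,b,z):
    c,s=np.cos(p[2]),np.sin(p[2]); q=b@np.array([[c,s],[-s,c]])+p[:2]
    return np.c_[q,np.full(len(q),z)]
if __name__=='__main__':
  ims=cv2.imread('pics/side0.png'),cv2.imread('pics/scene0.png')
  big=[cv2.resize(i,None,fx=4,fy=4,interpolation=cv2.INTER_CUBIC) for i in ims]
  for k,(a,b) in t.items():
    a=np.array(a)/4+(180,75)-.375; b=np.array(b)/4.4+(290,180)-.38
    f=lambda p:np.r_[(proj(S,pts(p,base,.032))-a).ravel(),(proj(C,pts(p,base,.032))-b).ravel()]
    p0=np.r_[ray(S,a,.032)[:,:2].mean(0),0]
    r=least_squares(f,p0,loss='soft_l1'); p=r.x
    print(k,p[:2].round(4),np.degrees(p[2]).round(2),'near half',pts(p,np.array([[-.029,0]]),0)[0,:2].round(4),r.fun.round(1))
    for Cc,im in zip((S,C),big):
      for z in(.0,.032):
        q=proj(Cc,pts(p,base,z)); cv2.polylines(im,[((q+.375)*4).astype(int)],True,(0,255,0) if z else (255,0,0),1,cv2.LINE_AA)
  cv2.imwrite('pics/o1.png',big[0][300:820,720:1480]); cv2.imwrite('pics/o2.png',big[1][740:1260,1170:1860])
  print('board corners',ray(S,np.array([(10,86),(378,17),(608,570)])/2.7+(195,180),.008).round(3))
  print('objs',ray(S,np.array([(118,140),(290,110),(385,240),(165,295),(430,460),(190,560)])/2.7+(195,180),.008).round(3))
E
python3 trays.py
```

```text
lift [0.4603 0.2816] 3.82 near half [0.4313 0.2796] [-0.1  0.2  0.4 -0.1  0.5 -0.3 -0.5 -0.1 -0.3 -0.1  0.1  1.2  0.4 -1.5
 -0.2 -0.3]
stil [0.6428 0.2895] -1.42 near half [0.6138 0.2902] [ 0.3  0.1 -0.7  0.7  0.7  0.2  0.7 -1.2 -0.2  0.1  0.1  0.5  0.6 -4.
 -0.  -0.9]
block [0.4638 0.107 ] -0.53 near half [0.4348 0.1073] [-0.2  0.3  0.1 -0.2  0.7  0.2 -0.6 -1.1 -0.  -0.   0.6  0.2 -0.5 -0.3
 -0.4 -0.3]
buckle [0.6455 0.1142] 3.73 near half [0.6165 0.1123] [-0.4 -0.4 -0.  -0.4  0.4  0.2  1.7 -1.3  0.4  1.2  0.8 -4.2 -1.  -5.2
 -0.5 -0.6]
board corners [[ 0.369  0.007  0.008]
 [ 0.666  0.007  0.008]
 [ 0.663 -0.44   0.008]]
objs [[ 0.442 -0.065  0.008]
 [ 0.573 -0.068  0.008]
 [ 0.607 -0.195  0.008]
 [ 0.451 -0.2    0.008]
 [ 0.585 -0.351  0.008]
 [ 0.431 -0.375  0.008]]
```

View pics/o1.png

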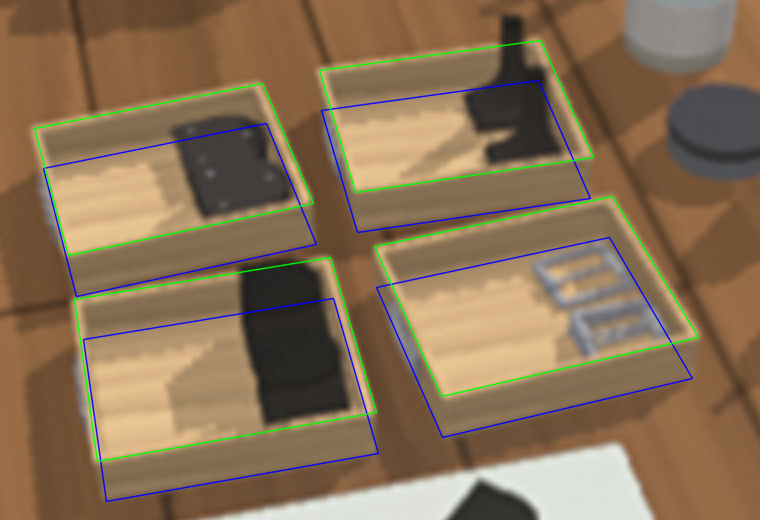

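View pics/o2.png

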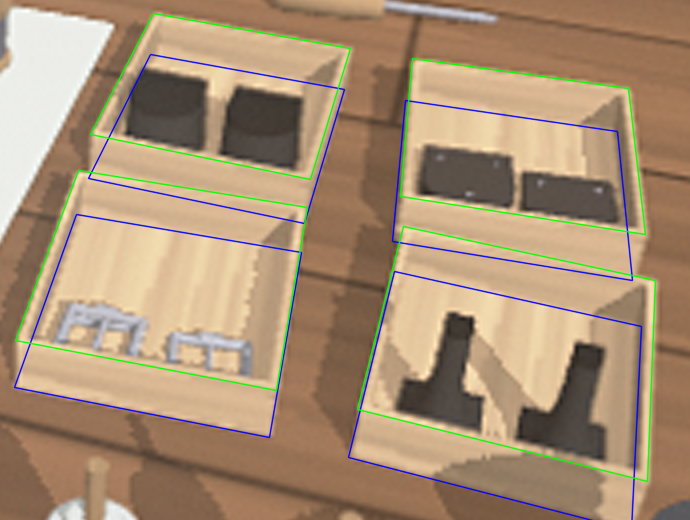

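Emit:
servo_tool(
  series="1 0.03 0.05 0.02 0 0 -2; 1 0.05 0.09 0.04 0 0 -4; 1 0.08 0.13 0.06 0 0 -6; 1 0.1 0.18 0.08 0 0 -8; 1 0.13 0.22 0.1 0 0 -10; 1 0.15 0.27 0.12 0 0 -12; 1 0.18 0.31 0.14 0 0 -14; 1 0.2 0.36 0.16 0 0 -16; 1 0.23 0.4 0.165 0 0 -16.8; 1 0.246 0.426 0.165 0 0 -16.8",
)

```text
time_s: 1.15
tcp_pos: [0.4295, -0.2373, 0.4]
tool_rot: [1.0, -0.001, 0.001, 0.001]
contact_force: [1.5, -0.8, -0.1]
finger_gap: 0.087
```

Emit:
servo_tool(
  series="1 0 0 0 0 0 0; 1 0 0 0 0 0 0; 1 0 0 0 0 0 0",
)

```text
time_s: 1.45
tcp_pos: [0.4279, -0.2402, 0.3983]
tool_rot: [1.0, -0.002, -0.001, 0.0]
contact_force: [0.2, -0.7, -0.1]
finger_gap: 0.0871
```

Run:
```python
from h import *
s=monitor.get_state(); im=eyes.camera('wrist'); cv2.imwrite('pics/w1.png',im[:,:,::-1])
np.savez('w1.npz',p=s['tcp_pos'],r=s['tool_rot']); print(s['tcp_pos'],s['tool_rot'],s['time_s'])
```

```text
[ 0.42788068 -0.24015483  0.39825409] [ 9.99998162e-01 -1.81728858e-03 -6.05573876e-04  7.81361502e-05] 1.45
```

View pics/w1.png

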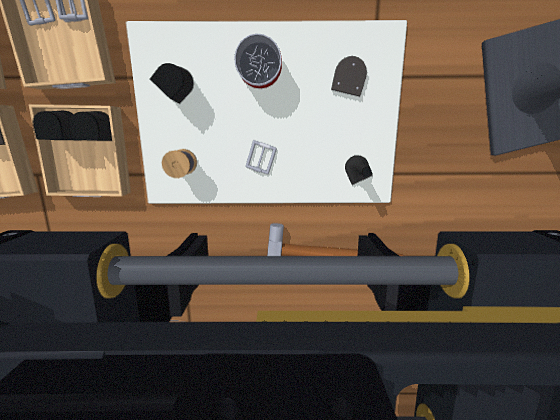

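Run:
```python
from h import *
a=cv2.imread('pics/w1.png')
f=lambda x,y,w,h:cv2.resize(a[y:y+h,x:x+w],None,fx=6,fy=6,interpolation=cv2.INTER_CUBIC)
cv2.imwrite('pics/w1c.png',np.vstack([np.hstack([f(145,55,60,50),f(325,50,60,50)]),np.hstack([f(235,130,60,45),f(335,145,60,45)])]))
```

```text
(no output)
```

View pics/w1c.png

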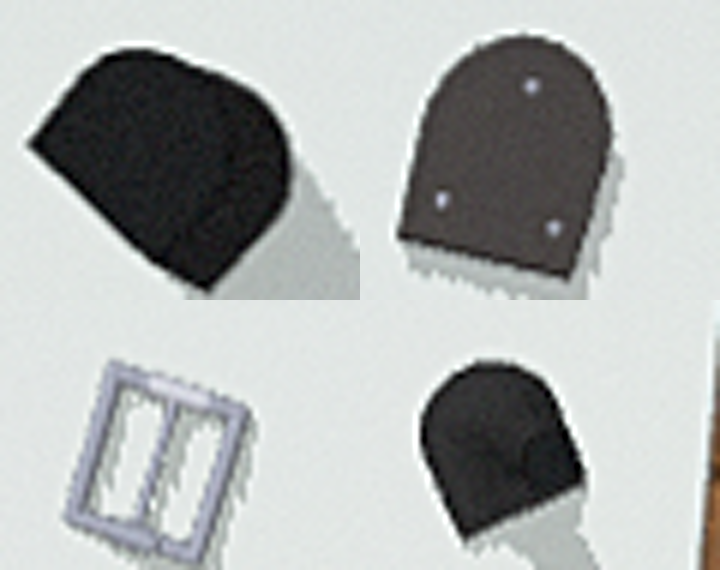

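```bash
cat > fit.py <<'E'
from h import *
from scipy.optimize import minimize
d=np.load('w1.npz'); st={'tcp_pos':d['p'],'tool_rot':d['r']}
V={'wrist':(cal('wrist',st),cv2.imread('pics/w1.png')),'side':(cal('side'),cv2.imread('pics/side0.png')),'scene':(cal('scene'),cv2.imread('pics/scene0.png'))}
def D(L,W,z,cx=0,r=None):
    a=np.linspace(-np.pi/2,np.pi/2,25); r=W/2
    p=np.r_[[(-L/2,-W/2)],np.c_[L/2-r+r*np.cos(a),r*np.sin(a)],[(-L/2,W/2)]]
    return np.c_[p[:,0]+cx,p[:,1],np.full(len(p),z)]
def disc(dm,z,cx):
    a=np.linspace(0,2*np.pi,25); return np.c_[cx+dm/2*np.cos(a),dm/2*np.sin(a),np.full(25,z)]
def rect(L,W,z):
    return np.array([(sx*L/2,sy*W/2,z) for sx,sy in((-1,-1),(-1,1),(1,1),(1,-1))])
M={'block':[np.r_[D(.050,.046,0),D(.043,.042,.046)]],
 'lift':[np.r_[D(.057,.052,0),D(.057,.052,.008)]],
 'buckle':[np.r_[rect(.05,.044,.001),rect(.05,.044,.005)]],
 'stil':[np.r_[D(.048,.042,0),D(.047,.041,.006)],np.r_[D(.047,.041,.006),D(.024,.024,.022,.004)],np.r_[D(.024,.024,.022,.004),disc(.016,.032,.005),],np.r_[disc(.016,.032,.005),disc(.013,.070,.005)]]}
init={'block':(.573,-.068,-.7),'lift':(.585,-.351,.2),'buckle':(.451,-.2,.2),'stil':(.431,-.375,-.4)}
SS=6
def xf(p,P):
    c,s=np.cos(p[2]),np.sin(p[2]); return np.c_[P[:,0]*c-P[:,1]*s+p[0],P[:,0]*s+P[:,1]*c+p[1],P[:,2]+.008]
def draw(C,p,parts,box):
    m=np.zeros((box[3]*SS,box[2]*SS),np.uint8)
    for P in parts:
        q=(proj(C,xf(p,P))-box[:2]+.5)*SS*16
        cv2.fillConvexPoly(m,cv2.convexHull(q.astype(np.int32)),255,cv2.LINE_AA,4)
    return cv2.resize(m,(box[2],box[3]),interpolation=cv2.INTER_AREA)/255.
res={}
def soft(im,k):
    g=im.min(2).astype(float) if k=='x' else im.mean(2)
    return np.clip((150-g)/(150-50),0,1)
def fit(k,views):
    parts=M[k]; p0=np.array(init[k]); T=[]
    for v in views:
        C,im=V[v]; q=proj(C,xf(p0,np.vstack(parts))); lo=(q.min(0)-14).astype(int); hi=(q.max(0)+14).astype(int); lo=np.maximum(lo,0);hi=np.minimum(hi,[560,420])
        box=(*lo,*(hi-lo)); sub=im[lo[1]:hi[1],lo[0]:hi[0]]
        g=sub.astype(float)
        hsv=cv2.cvtColor(sub,cv2.COLOR_BGR2HSV)
        if k=='buckle': # bluish grey frame; fill the opening
            m=((sub[...,0].astype(int)-sub[...,2]>8)).astype(np.uint8)
            cs,_=cv2.findContours(m,cv2.RETR_EXTERNAL,cv2.CHAIN_APPROX_NONE); c=max(cs,key=lambda c:cv2.contourArea(cv2.convexHull(c)))
            mm=np.zeros(m.shape,np.uint8); cv2.fillConvexPoly(mm,cv2.convexHull(c),1); m=mm.astype(float)
        else:
            m=np.clip((130-sub.max(2).astype(float))/80,0,1)
            b=(m>.4).astype(np.uint8); n,l,s_,_=cv2.connectedComponentsWithStats(b); j=1+np.argmax(s_[1:,4]); keep=cv2.dilate((l==j).astype(np.uint8),np.ones((3,3))); m=m*keep
        T.append((C,box,m,v))
    f=lambda p:sum(np.abs(draw(C,p,parts,b)-m).sum()/m.sum() for C,b,m,_ in T)/len(T)
    best=min((minimize(f,p0,method='Nelder-Mead',options=dict(initial_simplex=p0+np.array([(0,0,0),(.01*s,0,0),(0,.01*s,0),(0,0,.3*s)]),xatol=1e-5,fatol=1e-5)) for s in(1,-1)),key=lambda r:r.fun)
    p=best.x
    return p,best.fun,T
if __name__=='__main__':
  for k in M:
    for vs in (['wrist'],['side'],['scene'],['wrist','side','scene']):
        p,e,T=fit(k,vs); print(k,vs,p[:2].round(4),np.degrees(p[2]).round(1),round(e,3))
    rows=[]
    for C,b,m,v in T:
        im=V[v][1][b[1]:b[1]+b[3],b[0]:b[0]+b[2]].copy(); ed=(draw(C,p,M[k],b)>.5).astype(np.uint8)
        im=cv2.resize(im,None,fx=4,fy=4,interpolation=cv2.INTER_CUBIC); ed=cv2.resize(ed,None,fx=4,fy=4,interpolation=cv2.INTER_LINEAR)
        cs,_=cv2.findContours(ed,0,1); cv2.drawContours(im,cs,-1,(0,0,255),1)
        rows.append(cv2.copyMakeBorder(im,0,max(0,300-im.shape[0]),0,0,cv2.BORDER_CONSTANT)[:300])
    cv2.imwrite(f'pics/f_{k}.png',np.hstack(rows)[:, :800])
E
python3 fit.py; python3 -c "
import cv2,numpy as np
a=[cv2.imread(f'pics/f_{k}.png') for k in('block','lift','buckle','stil')]
w=max(i.shape[1] for i in a); a=[cv2.copyMakeBorder(i,0,0,0,w-i.shape[1],0) for i in a]
b=np.vstack(a); cv2.imwrite('pics/f.png',cv2.resize(b,None,fx=.6,fy=.5 if 0 else .5))"
```

```text
block ['wrist'] [ 0.5725 -0.0667] -43.1 0.044
block ['side'] [ 0.5729 -0.0643] -29.7 0.156
block ['scene'] [ 0.5724 -0.0656] -62.0 0.811
block ['wrist', 'side', 'scene'] [ 0.5725 -0.0669] -49.8 0.374
lift ['wrist'] [ 0.5823 -0.3522] -16.6 0.507
lift ['side'] [ 0.5855 -0.3501] -15.5 0.862
lift ['scene'] [ 0.5821 -0.3515] 37.2 1.67
lift ['wrist', 'side', 'scene'] [ 0.5828 -0.3518] -15.3 1.023
buckle ['wrist'] [ 0.4497 -0.2011] -17.7 0.061
buckle ['side'] [ 0.4497 -0.1999] -11.0 2.939
buckle ['scene'] [ 0.4276 -0.2182] 28.0 26.828
buckle ['wrist', 'side', 'scene'] [ 0.437  -0.2141] 28.1 10.376
stil ['wrist'] [ 0.4284 -0.3738] 27.7 0.114
stil ['side'] [ 0.4293 -0.3724] 23.7 0.233
stil ['scene'] [ 0.4286 -0.3693] -24.7 0.95
stil ['wrist', 'side', 'scene'] [ 0.4293 -0.3729] 28.3 0.408
```

View pics/f.png

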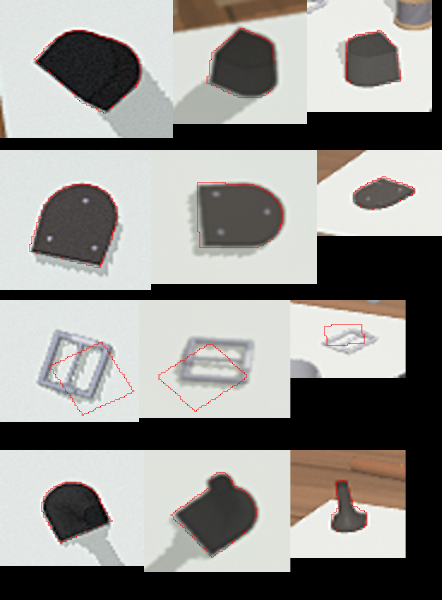

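Emit:
servo_tool(
  series="1 0.001 -0.016 -0.03 0 0 3.5; 1 0.002 -0.033 -0.06 0 0 7; 1 0.002 -0.049 -0.09 0 0 10.5; 1 0.003 -0.065 -0.12 0 0 14; 1 0.004 -0.082 -0.15 0 0 17.5; 1 0.004 -0.098 -0.18 0 0 21; 1 0.005 -0.115 -0.21 0 0 24.5; 1 0.005 -0.1305 -0.235 0 0 27.7; 1 0.005 -0.1305 -0.238 0 0 27.7; 1 0.005 -0.1305 -0.238 0 0 27.7",
)

```text
time_s: 2.5
tcp_pos: [0.4327, -0.3698, 0.1601]
tool_rot: [0.972, 0.237, -0.001, -0.001]
contact_force: [0.8, -0.2, 1.0]
finger_gap: 0.087
```

```bash
cat > look.py <<'E'
from h import *
import sys
n=sys.argv[1]
s=monitor.get_state()
print(s['time_s'],s['tcp_pos'].round(4),'yaw',round(2*np.degrees(np.arctan2(s['tool_rot'][1],s['tool_rot'][0])),2),s['tool_rot'].round(3),'F',s['contact_force'].round(1),'gap',round(s['finger_gap'],4))
for v in sys.argv[2:]:
    cv2.imwrite(f'pics/{n}_{v}.png',eyes.camera(v)[:,:,::-1]); np.savez(f'{n}.npz',p=s['tcp_pos'],r=s['tool_rot'])
E
python3 look.py a wrist side
```

```text
2.5 [ 0.4327 -0.3698  0.1601] yaw 27.41 [ 0.972  0.237 -0.001 -0.001] F [ 0.8 -0.2  1. ] gap 0.087
```

View pics/a_wrist.png

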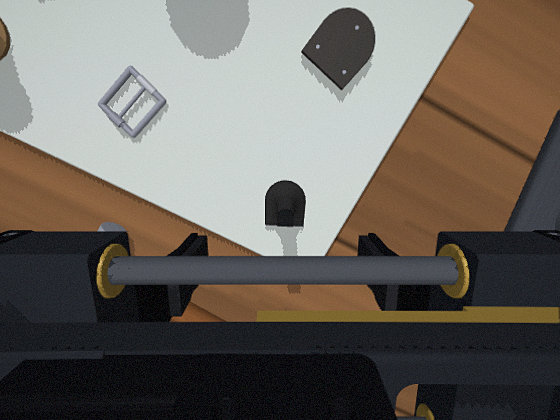

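View pics/a_side.png

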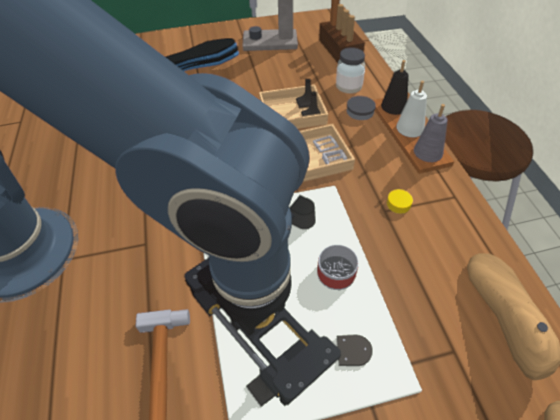

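Emit:
servo_tool(
  series="1 0 -0.001 -0.03 0 0 0; 1 0 -0.001 -0.06 0 0 0; 1 0 -0.001 -0.09 0 0 0; 1 0 -0.001 -0.105 0 0 0; 1 0 -0.001 -0.105 0 0 0; 0 0 -0.001 -0.105 0 0 0; 0 0 -0.001 -0.105 0 0 0; 0 0 -0.001 -0.105 0 0 0; 0 0 -0.001 -0.105 0 0 0; 0 0 -0.001 -0.105 0 0 0",
)

```text
time_s: 3.6
tcp_pos: [0.434, -0.3706, 0.0563]
tool_rot: [0.971, 0.239, 0.0, 0.0]
contact_force: [-0.2, -0.8, -0.7]
finger_gap: 0.0547
```

```bash
python3 look.py b wrist scene
```

```text
3.6 [ 0.434  -0.3706  0.0563] yaw 27.61 [0.971 0.239 0.    0.   ] F [-0.2 -0.8 -0.7] gap 0.0547
```

View pics/b_wrist.png

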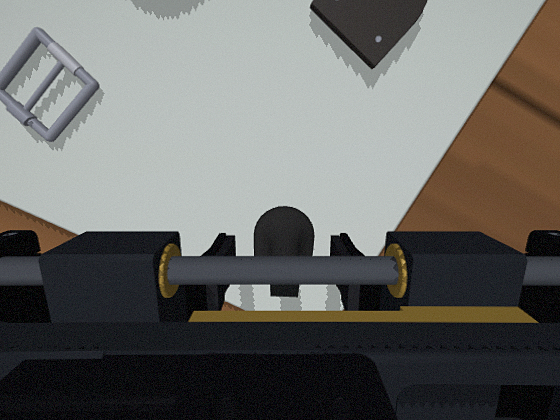

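View pics/b_scene.png

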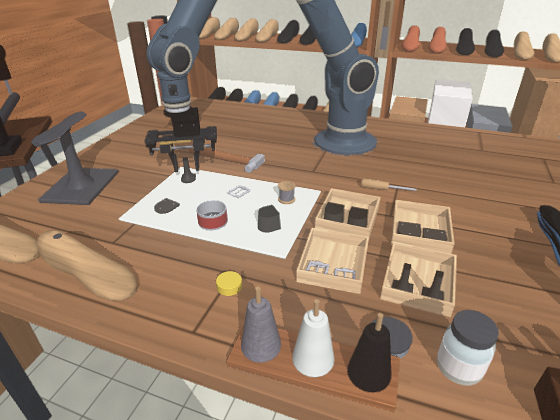

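Emit:
servo_tool(
  series="0 0 0 0 0 0 0; 0 0 0 0 0 0 0; 0 0 0 0 0 0 0; 0 0 0 0 0 0 0; 0 0 0 0 0 0 0; 0 0 0 0 0 0 0; 0 0 0 0 0 0 0; 0 0 0 0 0 0 0",
)

```text
time_s: 4.5
tcp_pos: [0.4338, -0.3704, 0.0558]
tool_rot: [0.971, 0.239, 0.0, 0.0]
contact_force: [0.0, -0.1, -0.6]
finger_gap: 0.0146
```

Emit:
servo_tool(
  series="0 0 0 0.03 0 0 0; 0 0 0 0.075 0 0 0; 0 0 0 0.12 0 0 0; 0 0.006 0.02 0.14 0 0 -2; 0 0.014 0.05 0.14 0 0 -5; 0 0.025 0.09 0.14 0 0 -8; 0 0.036 0.13 0.14 0 0 -11; 0 0.047 0.17 0.14 0 0 -14; 0 0.059 0.21 0.14 0 0 -17; 0 0.07 0.25 0.14 0 0 -20",
)

```text
time_s: 5.5
tcp_pos: [0.5039, -0.1188, 0.1959]
tool_rot: [0.998, 0.065, 0.0, 0.0]
contact_force: [0.5, -0.1, -0.8]
finger_gap: 0.0151
```

Emit:
servo_tool(
  series="0 0.011 0.04 0 0 0 -2; 0 0.022 0.08 0 0 0 -4; 0 0.034 0.12 0 0 0 -6; 0 0.045 0.16 0 0 0 -8; 0 0.056 0.2 0 0 0 -9; 0 0.067 0.24 0 0 0 -9; 0 0.078 0.28 0 0 0 -9; 0 0.09 0.32 0 0 0 -9; 0 0.101 0.36 0 0 0 -9; 0 0.112 0.395 0 0 0 -9",
)

```text
time_s: 6.5
tcp_pos: [0.6156, 0.2769, 0.1955]
tool_rot: [1.0, -0.011, -0.0, -0.0]
contact_force: [0.4, -0.0, 0.1]
finger_gap: 0.0152
```

Emit:
servo_tool(
  series="0 0 0 0 0 0 0; 0 0 0 0 0 0 0; 0 0 0 0 0 0 0",
)

```text
time_s: 6.8
tcp_pos: [0.6158, 0.2729, 0.1953]
tool_rot: [1.0, -0.013, -0.0, 0.001]
contact_force: [0.1, -0.0, -0.9]
finger_gap: 0.0147
```

Emit:
servo_tool(
  series="0 0.003 0.017 -0.03 0 0 0; 0 0.003 0.017 -0.06 0 0 0; 0 0.003 0.017 -0.08 0 0 0; 0 0.003 0.017 -0.08 0 0 0; 0 0.003 0.017 -0.08 0 0 0",
)

```text
time_s: 7.3
tcp_pos: [0.6193, 0.2903, 0.1162]
tool_rot: [1.0, -0.013, 0.0, 0.0]
contact_force: [-0.2, -0.2, -0.2]
finger_gap: 0.0145
```

```bash
python3 look.py c wrist scene
python3 - <<'E'
from h import *
a=cv2.imread('pics/c_scene.png');crop(a,290,120,200,200,3,'pics/c_s.png')
E
```

```text
7.3 [0.6193 0.2903 0.1162] yaw -1.49 [ 1.    -0.013  0.     0.   ] F [-0.2 -0.2 -0.2] gap 0.0145
```

View pics/c_wrist.png

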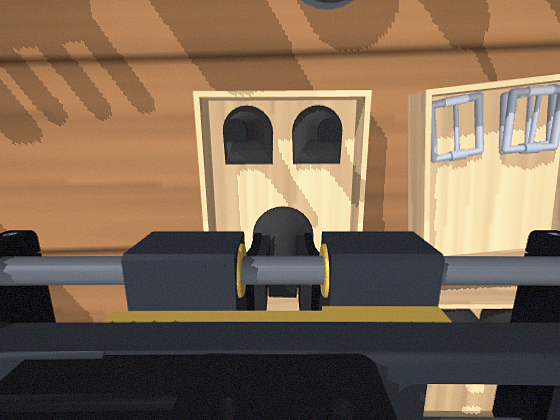

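View pics/c_s.png

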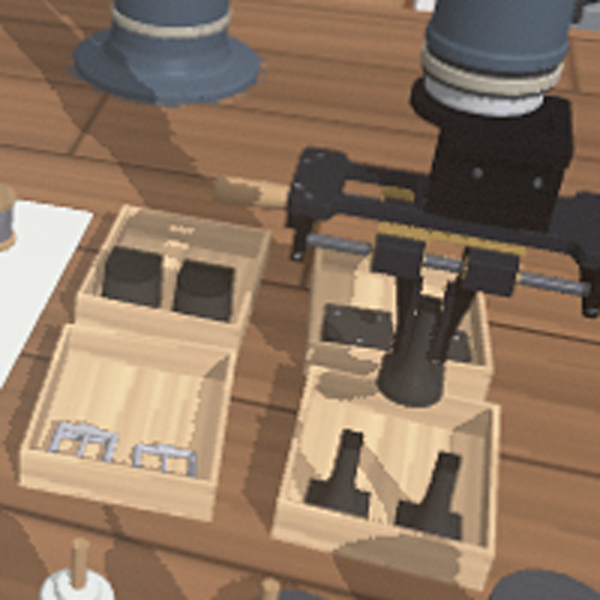

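Emit:
servo_tool(
  series="0 0 0 -0.03 0 0 0; 0 0 0 -0.05 0 0 0; 0 0 0 -0.059 0 0 0; 0 0 0 -0.061 0 0 0; 0 0 0 -0.063 0 0 0; 0 0 0 -0.064 0 0 0; 0 0 0 -0.064 0 0 0",
)

```text
time_s: 8.1
tcp_pos: [0.6193, 0.2919, 0.0527]
tool_rot: [1.0, -0.012, 0.001, -0.0]
contact_force: [0.0, -0.6, -0.8]
finger_gap: 0.0148
```

Emit:
servo_tool(
  series="0 0 0 -0.0007 0 0 0; 0 0 0 -0.0007 0 0 0; 0.5 0 0 -0.0007 0 0 0; 0.5 0 0 -0.0007 0 0 0; 0.5 0 0 -0.0007 0 0 0; 0.5 0 0 -0.0007 0 0 0; 0.5 0 0 -0.0007 0 0 0; 0.5 0 0 0.03 0 0 0; 0.5 0 0 0.07 0 0 0; 0.5 0 0 0.11 0 0 0",
)

```text
time_s: 9.1
tcp_pos: [0.6184, 0.2914, 0.1624]
tool_rot: [1.0, -0.012, -0.001, 0.0]
contact_force: [0.9, 0.2, 0.0]
finger_gap: 0.0435
```

```bash
python3 look.py d wrist scene
python3 - <<'E'
from h import *
a=cv2.imread('pics/d_scene.png');crop(a,290,120,200,200,3,'pics/d_s.png')
E
```

```text
9.1 [0.6184 0.2914 0.1624] yaw -1.37 [ 1.    -0.012 -0.001  0.   ] F [0.9 0.2 0. ] gap 0.0435
```

View pics/d_s.png

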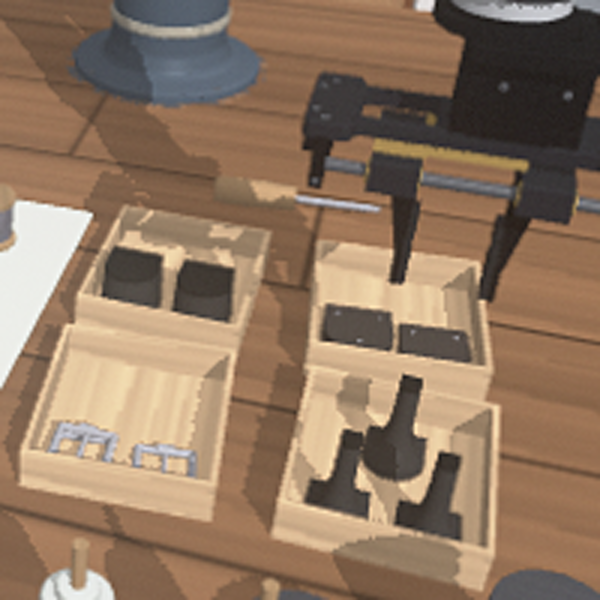

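Emit:
servo_tool(
  series="1 -0.005 -0.036 0 0 0 -5; 1 -0.01 -0.075 0 0 0 -11; 1 -0.015 -0.115 0 0 0 -17; 1 -0.02 -0.155 0 0 0 -23; 1 -0.025 -0.195 0 0 0 -29; 1 -0.03 -0.235 0 0 0 -35; 1 -0.035 -0.275 0 0 0 -41.7; 1 -0.04 -0.315 0 0 0 -41.7; 1 -0.046 -0.358 0 0 0 -41.7; 1 -0.046 -0.358 0 0 0 -41.7",
)

```text
time_s: 10.2
tcp_pos: [0.5711, -0.0748, 0.1611]
tool_rot: [0.928, -0.372, -0.0, 0.002]
contact_force: [-0.4, -0.6, -0.0]
finger_gap: 0.0869
```

Emit:
servo_tool(
  series="1 0 0 0 0 0 0; 1 0 0 0 0 0 0",
)

```text
time_s: 10.4
tcp_pos: [0.5728, -0.065, 0.1615]
tool_rot: [0.93, -0.366, -0.0, -0.0]
contact_force: [-0.5, 0.2, -0.2]
finger_gap: 0.0869
```

```bash
python3 look.py e wrist
```

```text
10.4 [ 0.5728 -0.065   0.1615] yaw -42.98 [ 0.93  -0.366 -0.    -0.   ] F [-0.5  0.2 -0.2] gap 0.0869
```

View pics/e_wrist.png

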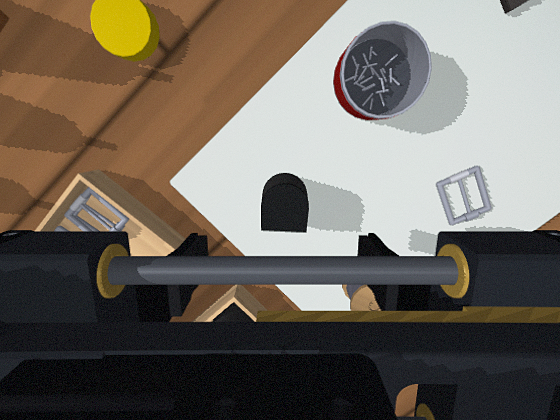

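Emit:
servo_tool(
  series="1 0 -0.0015 -0.03 0 0 0; 1 0 -0.0015 -0.06 0 0 0; 1 0 -0.0015 -0.09 0 0 0; 1 0 -0.0015 -0.115 0 0 0; 1 0 -0.0015 -0.133 0 0 0; 1 0 -0.0015 -0.133 0 0 0; 0 0 -0.0015 -0.133 0 0 0; 0 0 -0.0015 -0.133 0 0 0; 0 0 -0.0015 -0.133 0 0 0; 0 0 -0.0015 -0.133 0 0 0",
)

```text
time_s: 11.45
tcp_pos: [0.5734, -0.0679, 0.0298]
tool_rot: [0.93, -0.367, 0.001, -0.0]
contact_force: [-0.9, -0.5, -0.3]
finger_gap: 0.0627
```

Emit:
servo_tool(
  series="0 0 0 0 0 0 0; 0 0 0 0 0 0 0; 0 0 0 0 0 0 0; 0 0 0 0 0 0 0; 0 0 0 0 0 0 0",
)

```text
time_s: 11.95
tcp_pos: [0.5729, -0.0679, 0.029]
tool_rot: [0.93, -0.367, 0.0, 0.0]
contact_force: [-0.6, 0.5, 3.3]
finger_gap: 0.0444
```

Emit:
servo_tool(
  series="0 0 0 0.02 0 0 0; 0 0 0 0.06 0 0 0; 0 0 0 0.1 0 0 0; 0 -0.01 0.013 0.12 0 0 3; 0 -0.035 0.045 0.12 0 0 11; 0 -0.06 0.077 0.12 0 0 19; 0 -0.085 0.108 0.12 0 0 27; 0 -0.11 0.14 0.12 0 0 35; 0 -0.138 0.175 0.12 0 0 42.5; 0 -0.138 0.175 0.12 0 0 42.5",
)

```text
time_s: 12.95
tcp_pos: [0.4307, 0.1115, 0.1486]
tool_rot: [1.0, 0.0, -0.001, -0.0]
contact_force: [-0.4, -0.3, -0.7]
finger_gap: 0.0443
```

Emit:
servo_tool(
  series="0 0 0 0 0 0 0; 0 0 0 0 0 0 0; 0 0 0 0 0 0 0",
)

```text
time_s: 13.25
tcp_pos: [0.4356, 0.106, 0.1486]
tool_rot: [1.0, -0.007, 0.0, 0.0]
contact_force: [0.5, -0.4, -0.6]
finger_gap: 0.0448
```

```bash
python3 look.py f wrist side
```

```text
13.25 [0.4356 0.106  0.1486] yaw -0.75 [ 1.    -0.007  0.     0.   ] F [ 0.5 -0.4 -0.6] gap 0.0448
```

View pics/f_wrist.png

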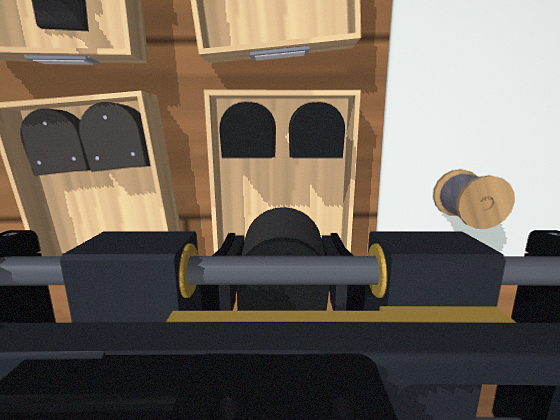

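View pics/f_side.png

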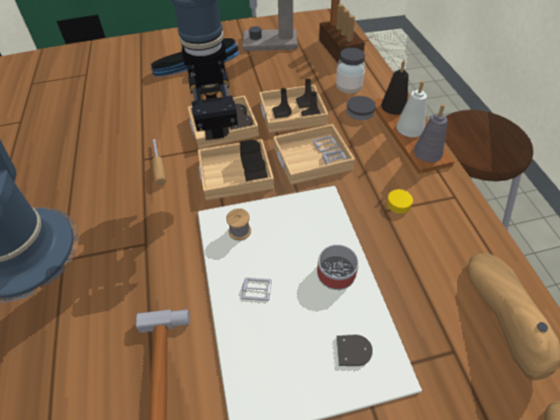

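Emit:
servo_tool(
  series="0 0 0.001 -0.03 0 0 0; 0 0 0.001 -0.06 0 0 0; 0 0 0.001 -0.09 0 0 0; 0 0 0.001 -0.108 0 0 0; 0 0 0.001 -0.116 0 0 0; 0 0 0.001 -0.119 0 0 0; 0 0 0.001 -0.121 0 0 0; 0 0 0.001 -0.1225 0 0 0; 0 0 0.001 -0.1225 0 0 0",
)

```text
time_s: 14.25
tcp_pos: [0.4353, 0.1081, 0.0269]
tool_rot: [1.0, -0.005, 0.001, -0.0]
contact_force: [0.7, -1.3, -0.8]
finger_gap: 0.0445
```

Emit:
servo_tool(
  series="0 0 0 -0.001 0 0 0; 0 0 0 -0.0015 0 0 0; 0 0 0 -0.0015 0 0 0; 0.7 0 0 -0.0015 0 0 0; 0.7 0 0 -0.0015 0 0 0; 0.7 0 0 -0.0015 0 0 0; 0.7 0 0 -0.0015 0 0 0; 0.7 0 0 0.02 0 0 0; 0.7 0 0 0.06 0 0 0; 0.7 0 0 0.1 0 0 0",
)

```text
time_s: 15.25
tcp_pos: [0.434, 0.108, 0.1269]
tool_rot: [1.0, -0.005, -0.001, 0.0]
contact_force: [1.4, 0.3, -0.1]
finger_gap: 0.0612
```

```bash
python3 look.py g wrist scene
python3 - <<'E'
from h import *
a=cv2.imread('pics/g_scene.png');crop(a,290,120,200,200,3,'pics/g_s.png')
E
```

```text
15.25 [0.434  0.108  0.1269] yaw -0.56 [ 1.    -0.005 -0.001  0.   ] F [ 1.4  0.3 -0.1] gap 0.0612
```

View pics/g_s.png

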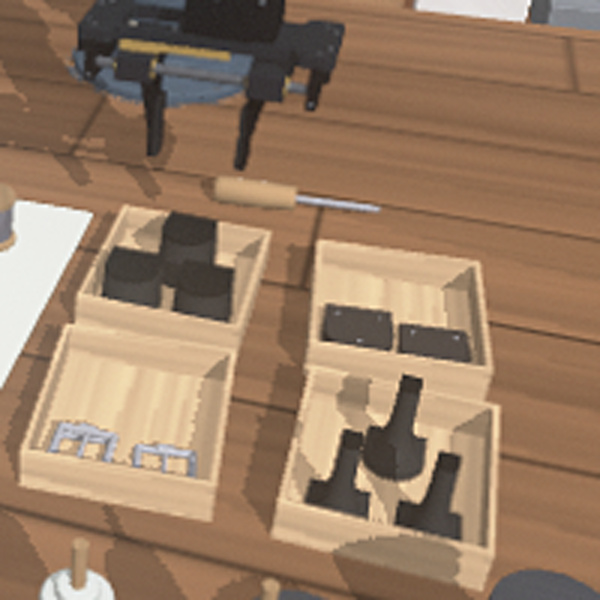

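Emit:
servo_tool(
  series="1 0.007 -0.022 0.02 0 0 -1; 1 0.021 -0.065 0.033 0 0 -3; 1 0.035 -0.108 0.033 0 0 -5; 1 0.049 -0.151 0.033 0 0 -7; 1 0.063 -0.194 0.033 0 0 -9; 1 0.077 -0.237 0.033 0 0 -11; 1 0.091 -0.28 0.033 0 0 -13; 1 0.105 -0.323 0.033 0 0 -15; 1 0.119 -0.368 0.033 0 0 -16; 1 0.133 -0.412 0.033 0 0 -16",
)

```text
time_s: 16.35
tcp_pos: [0.5676, -0.3057, 0.1582]
tool_rot: [0.99, -0.144, -0.001, 0.0]
contact_force: [0.9, -0.2, 0.3]
finger_gap: 0.0871
```

Emit:
servo_tool(
  series="1 0.015 -0.047 0 0 0 0; 1 0.0155 -0.048 0 0 0 0; 1 0.0155 -0.048 0 0 0 0; 1 0.0155 -0.048 0 0 0 0",
)

```text
time_s: 16.75
tcp_pos: [0.5831, -0.35, 0.1583]
tool_rot: [0.99, -0.143, -0.001, -0.001]
contact_force: [0.2, -0.1, -0.5]
finger_gap: 0.0871
```

```bash
python3 look.py i wrist
```

```text
16.75 [ 0.5831 -0.35    0.1583] yaw -16.48 [ 0.99  -0.143 -0.001 -0.001] F [ 0.2 -0.1 -0.5] gap 0.0871
```

View pics/i_wrist.png

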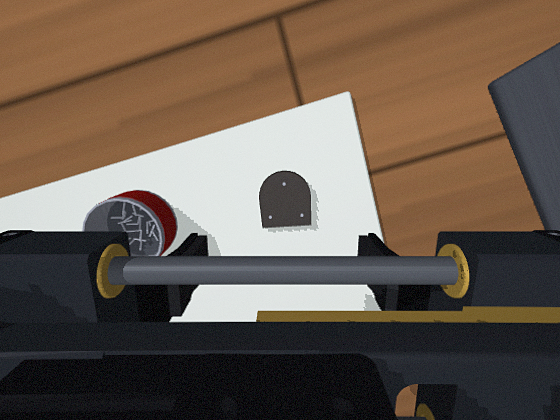

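Emit:
servo_tool(
  series="1 0 -0.002 -0.03 0 0 2; 1 0 -0.002 -0.06 0 0 2; 1 0 -0.002 -0.09 0 0 2; 1 0 -0.002 -0.115 0 0 2; 1 0 -0.002 -0.128 0 0 2; 1 0 -0.002 -0.132 0 0 2; 1 0 -0.002 -0.134 0 0 2; 1 0 -0.002 -0.134 0 0 2",
)

```text
time_s: 17.6
tcp_pos: [0.5841, -0.354, 0.0265]
tool_rot: [0.992, -0.127, 0.001, 0.0]
contact_force: [-0.1, -0.3, -0.2]
finger_gap: 0.087
```

Emit:
servo_tool(
  series="1 0 0.001 -0.0015 0 0 0; 1 0 0.001 -0.0022 0 0 0; 1 0 0.001 -0.0022 0 0 0",
)

```text
time_s: 17.9
tcp_pos: [0.5835, -0.353, 0.0235]
tool_rot: [0.992, -0.127, 0.0, 0.0]
contact_force: [0.5, -0.8, -0.9]
finger_gap: 0.0869
```

Emit:
servo_tool(
  series="0 0 0 0 0 0 0; 0 0 0 0 0 0 0; 0 0 0 0 0 0 0; 0 0 0 0 0 0 0; 0 0 0 0 0 0 0; 0 0 0 0 0 0 0; 0 0 0 0 0 0 0; 0 0 0 0 0 0 0",
)

```text
time_s: 18.7
tcp_pos: [0.5833, -0.3529, 0.0231]
tool_rot: [0.992, -0.127, 0.0, 0.0]
contact_force: [-0.5, -0.2, 0.1]
finger_gap: 0.0514
```

Emit:
servo_tool(
  series="0 0 0 0.02 0 0 0; 0 0 0 0.06 0 0 0; 0 0 0 0.1 0 0 0; 0 -0.003 0.013 0.13 0 0 0; 0 -0.012 0.05 0.13 0 0 1; 0 -0.022 0.093 0.13 0 0 3; 0 -0.033 0.137 0.13 0 0 5; 0 -0.043 0.18 0.13 0 0 7; 0 -0.053 0.222 0.13 0 0 9; 0 -0.063 0.264 0.13 0 0 11",
)

```text
time_s: 19.7
tcp_pos: [0.5197, -0.0873, 0.1533]
tool_rot: [1.0, -0.031, 0.0, 0.0]
contact_force: [0.2, 0.6, -0.1]
finger_gap: 0.0509
```

Emit:
servo_tool(
  series="0 -0.01 0.043 0 0 0 2; 0 -0.02 0.085 0 0 0 4; 0 -0.031 0.128 0 0 0 6; 0 -0.041 0.17 0 0 0 7.4; 0 -0.051 0.213 0 0 0 7.4; 0 -0.061 0.256 0 0 0 7.4; 0 -0.072 0.298 0 0 0 7.4; 0 -0.082 0.34 0 0 0 7.4; 0 -0.089 0.3685 0 0 0 7.4; 0 -0.089 0.3685 0 0 0 7.4",
)

```text
time_s: 20.7
tcp_pos: [0.4293, 0.2848, 0.1536]
tool_rot: [0.999, 0.037, 0.0, -0.002]
contact_force: [-0.6, 0.5, -0.4]
finger_gap: 0.0508
```

Emit:
servo_tool(
  series="0 0 0 0 0 0 0; 0 0 0 0 0 0 0; 0 0 0 0 0 0 0",
)

```text
time_s: 21.0
tcp_pos: [0.4319, 0.2779, 0.1529]
tool_rot: [0.999, 0.032, 0.0, 0.001]
contact_force: [-1.2, -0.3, -2.0]
finger_gap: 0.0511
```

```bash
python3 look.py k wrist scene
```

```text
21.0 [0.4319 0.2779 0.1529] yaw 3.67 [0.999 0.032 0.    0.001] F [-1.2 -0.3 -2. ] gap 0.0511
```

View pics/k_wrist.png

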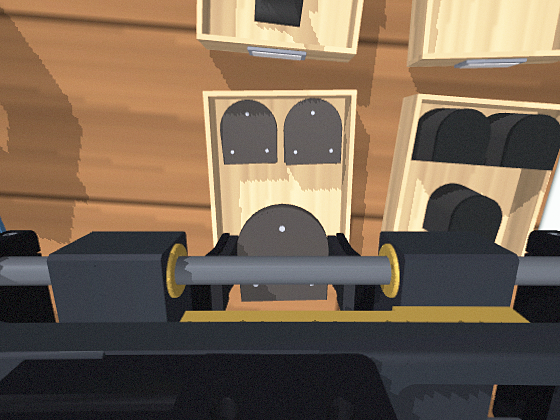

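View pics/k_scene.png

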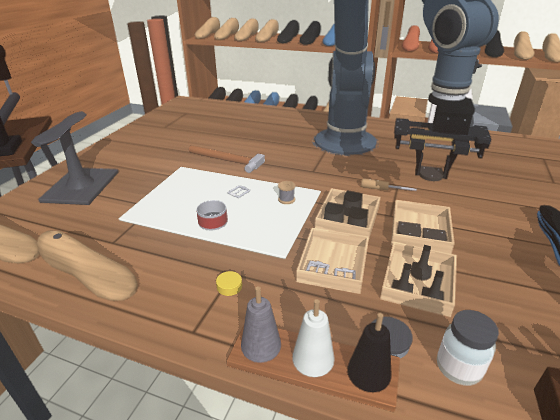

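Emit:
servo_tool(
  series="0 0 0.0015 -0.03 0 0 0; 0 0 0.0015 -0.06 0 0 0; 0 0 0.0015 -0.09 0 0 0; 0 0 0.0015 -0.115 0 0 0; 0 0 0.0015 -0.125 0 0 0; 0 0 0.0015 -0.13 0 0 0; 0 0 0.0015 -0.132 0 0 0; 0 0 0.0015 -0.132 0 0 0; 0 0 0.0015 -0.132 0 0 0",
)

```text
time_s: 22.0
tcp_pos: [0.4319, 0.2815, 0.0221]
tool_rot: [0.999, 0.033, 0.001, -0.0]
contact_force: [0.3, 0.2, -0.2]
finger_gap: 0.051
```

Emit:
servo_tool(
  series="0 0 -0.001 -0.001 0 0 0; 0 0 -0.001 -0.002 0 0 0; 0 0 -0.001 -0.002 0 0 0; 0.75 0 -0.001 -0.002 0 0 0; 0.75 0 -0.001 -0.002 0 0 0; 0.75 0 -0.001 -0.002 0 0 0; 0.75 0 -0.001 -0.002 0 0 0; 0.75 0 -0.001 0.02 0 0 0; 0.75 0 -0.001 0.06 0 0 0; 0.75 0 -0.001 0.1 0 0 0",
)

```text
time_s: 23.0
tcp_pos: [0.4306, 0.2798, 0.1217]
tool_rot: [0.999, 0.034, -0.001, 0.0]
contact_force: [0.5, 0.4, -0.1]
finger_gap: 0.0652
```

```bash
python3 look.py l wrist scene
python3 - <<'E'
from h import *
a=cv2.imread('pics/l_scene.png');crop(a,290,120,200,200,3,'pics/l_s.png')
E
```

```text
23.0 [0.4306 0.2798 0.1217] yaw 3.84 [ 0.999  0.034 -0.001  0.   ] F [ 0.5  0.4 -0.1] gap 0.0652
```

View pics/l_s.png

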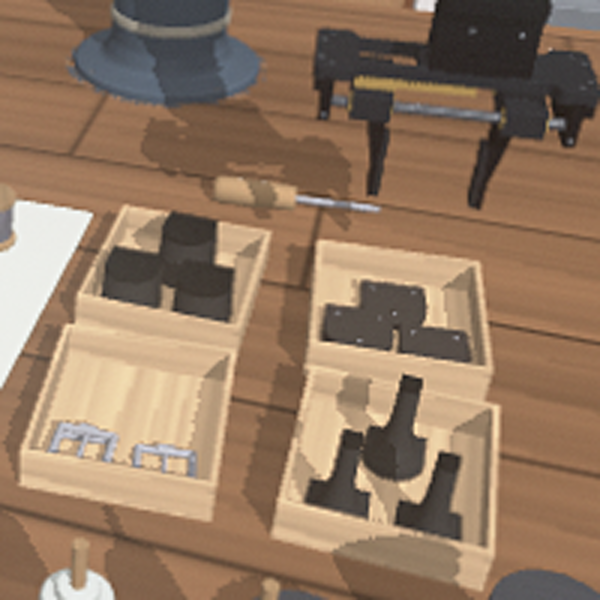

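Emit:
servo_tool(
  series="1 0.01 -0.025 0.025 0 0 -1; 1 0.02 -0.07 0.038 0 0 -3; 1 0.03 -0.115 0.038 0 0 -5; 1 0.035 -0.16 0.038 0 0 -7; 1 0.035 -0.205 0.038 0 0 -10; 1 0.035 -0.25 0.038 0 0 -13; 1 0.035 -0.295 0.038 0 0 -16; 1 0.03 -0.34 0.038 0 0 -19; 1 0.025 -0.385 0.038 0 0 -21.5; 1 0.02 -0.43 0.038 0 0 -21.5",
)

```text
time_s: 24.1
tcp_pos: [0.4505, -0.1517, 0.1586]
tool_rot: [0.988, -0.154, -0.0, 0.0]
contact_force: [1.5, 0.6, -0.5]
finger_gap: 0.0871
```

Emit:
servo_tool(
  series="1 0 -0.04 0 0 0 0; 1 -0.001 -0.051 0 0 0 0; 1 -0.001 -0.051 0 0 0 0; 1 -0.001 -0.051 0 0 0 0",
)

```text
time_s: 24.5
tcp_pos: [0.4502, -0.1994, 0.1586]
tool_rot: [0.988, -0.153, -0.001, -0.0]
contact_force: [-0.1, 1.0, -1.2]
finger_gap: 0.0866
```

```bash
python3 look.py m wrist
```

```text
24.5 [ 0.4502 -0.1994  0.1586] yaw -17.59 [ 0.988 -0.153 -0.001 -0.   ] F [-0.1  1.  -1.2] gap 0.0866
```

View pics/m_wrist.png

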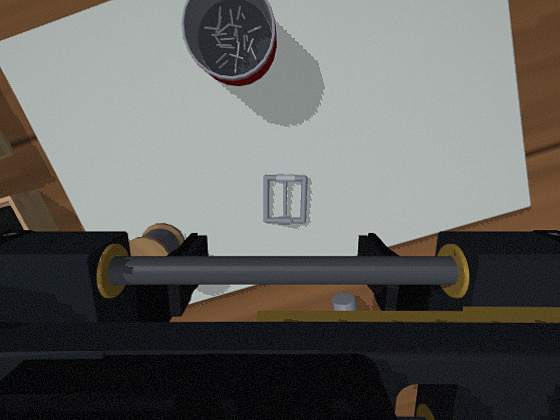

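Emit:
servo_tool(
  series="1 -0.001 -0.003 -0.03 0 0 0; 1 -0.001 -0.003 -0.06 0 0 0; 1 -0.001 -0.003 -0.09 0 0 0; 1 -0.001 -0.003 -0.115 0 0 0; 1 -0.001 -0.003 -0.128 0 0 0; 1 -0.001 -0.003 -0.133 0 0 0; 1 -0.001 -0.003 -0.135 0 0 0; 1 -0.001 -0.003 -0.135 0 0 0; 1 -0.001 -0.003 -0.135 0 0 0",
)

```text
time_s: 25.45
tcp_pos: [0.4501, -0.2041, 0.025]
tool_rot: [0.988, -0.154, 0.001, 0.0]
contact_force: [0.1, -1.0, 0.2]
finger_gap: 0.0872
```

Emit:
servo_tool(
  series="1 0 0.002 -0.0015 0 0 0; 1 0 0.002 -0.0015 0 0 0; 0 0 0.002 -0.0015 0 0 0; 0 0 0.002 -0.0015 0 0 0; 0 0 0.002 -0.0015 0 0 0; 0 0 0.002 -0.0015 0 0 0; 0 0 0.002 -0.0015 0 0 0; 0 0 0.002 -0.0015 0 0 0; 0 0 0.002 -0.0015 0 0 0; 0 0 0.002 -0.0015 0 0 0",
)

```text
time_s: 26.45
tcp_pos: [0.4493, -0.2019, 0.0226]
tool_rot: [0.988, -0.154, 0.0, 0.0]
contact_force: [-0.1, -1.2, 0.0]
finger_gap: 0.0429
```

Emit:
servo_tool(
  series="0 0 0 0 0 0 0; 0 0 0 0 0 0 0",
)

```text
time_s: 26.65
tcp_pos: [0.4493, -0.2019, 0.0226]
tool_rot: [0.988, -0.154, 0.0, 0.0]
contact_force: [-0.3, -0.6, -0.5]
finger_gap: 0.0429
```

Emit:
servo_tool(
  series="0 0 0 0.02 0 0 0; 0 0 0 0.06 0 0 0; 0 0 0 0.1 0 0 0; 0 0.005 0.01 0.13 0 0 1; 0 0.024 0.045 0.13 0 0 4; 0 0.043 0.081 0.13 0 0 8; 0 0.064 0.12 0.13 0 0 12; 0 0.085 0.16 0.13 0 0 16; 0 0.106 0.2 0.13 0 0 20; 0 0.127 0.239 0.13 0 0 21.4",
)

```text
time_s: 27.65
tcp_pos: [0.5767, 0.0387, 0.1525]
tool_rot: [0.999, 0.033, -0.0, 0.0]
contact_force: [0.8, -0.8, -0.6]
finger_gap: 0.0426
```

Emit:
servo_tool(
  series="0 0.02 0.04 0 0 0 0; 0 0.04 0.075 0 0 0 0; 0 0.04 0.075 0 0 0 0; 0 0.04 0.075 0 0 0 0; 0 0.04 0.075 0 0 0 0",
)

```text
time_s: 28.15
tcp_pos: [0.6157, 0.1104, 0.1521]
tool_rot: [0.999, 0.032, -0.001, 0.001]
contact_force: [-0.1, -0.9, -0.7]
finger_gap: 0.0427
```

```bash
python3 look.py n wrist
```

```text
28.15 [0.6157 0.1104 0.1521] yaw 3.63 [ 0.999  0.032 -0.001  0.001] F [-0.1 -0.9 -0.7] gap 0.0427
```

View pics/n_wrist.png

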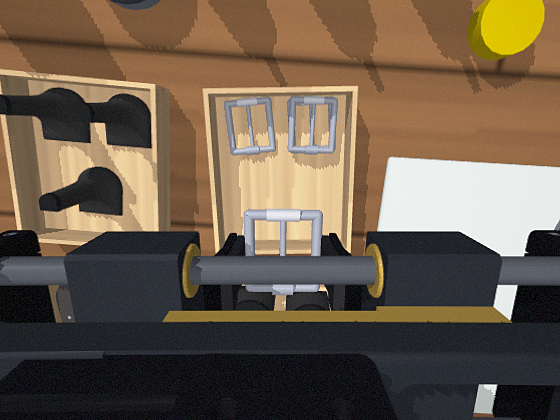

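Emit:
servo_tool(
  series="0 0 0.001 -0.03 0 0 0; 0 0 0.001 -0.06 0 0 0; 0 0 0.001 -0.09 0 0 0; 0 0 0.001 -0.115 0 0 0; 0 0 0.001 -0.125 0 0 0; 0 0 0.001 -0.13 0 0 0; 0 0 0.001 -0.132 0 0 0; 0 0 0.001 -0.132 0 0 0; 0 0 0.001 -0.132 0 0 0",
)

```text
time_s: 29.1
tcp_pos: [0.6171, 0.1132, 0.0218]
tool_rot: [0.999, 0.032, 0.001, -0.0]
contact_force: [0.2, -0.1, -0.3]
finger_gap: 0.0426
```

Emit:
servo_tool(
  series="0 0 -0.001 -0.001 0 0 0; 0 0 -0.001 -0.002 0 0 0; 0 0 -0.001 -0.002 0 0 0; 0 0 -0.001 -0.002 0 0 0",
)

```text
time_s: 29.5
tcp_pos: [0.6163, 0.1121, 0.0186]
tool_rot: [0.999, 0.032, 0.0, 0.0]
contact_force: [-0.1, -0.5, -0.8]
finger_gap: 0.043
```

Emit:
servo_tool(
  series="0.7 0 0 0 0 0 0; 0.7 0 0 0 0 0 0; 0.7 0 0 0 0 0 0; 0.7 0 0 0 0 0 0; 0.7 0 0 0 0 0 0; 0.7 0 0 0.02 0 0 0; 0.7 0 0 0.06 0 0 0; 0.7 0 0 0.1 0 0 0; 0.7 -0.02 0 0.14 0 0 0; 0.7 -0.06 0 0.18 0 0 0",
)

```text
time_s: 30.5
tcp_pos: [0.5623, 0.1121, 0.196]
tool_rot: [0.999, 0.032, 0.002, -0.0]
contact_force: [-1.1, 0.4, -0.6]
finger_gap: 0.0609
```

Emit:
servo_tool(
  series="0.7 -0.02 -0.04 0.01 0 0 0; 0.7 -0.03 -0.08 0.02 0 0 0; 0.7 -0.03 -0.1 0.03 0 0 0; 0.7 -0.03 -0.1 0.05 0 0 0; 0.7 -0.03 -0.1 0.05 0 0 0; 0.7 -0.03 -0.1 0.05 0 0 0",
)

```text
time_s: 31.1
tcp_pos: [0.5309, 0.0125, 0.2439]
tool_rot: [0.999, 0.033, 0.0, -0.0]
contact_force: [-0.2, -0.5, -1.0]
finger_gap: 0.0609
```

```bash
python3 look.py z wrist scene side
python3 - <<'E'
from h import *
a=cv2.imread('pics/z_scene.png');crop(a,270,145,200,180,3,'pics/z_s.png')
E
```

```text
31.1 [0.5309 0.0125 0.2439] yaw 3.76 [ 0.999  0.033  0.    -0.   ] F [-0.2 -0.5 -1. ] gap 0.0609
```

View pics/z_wrist.png

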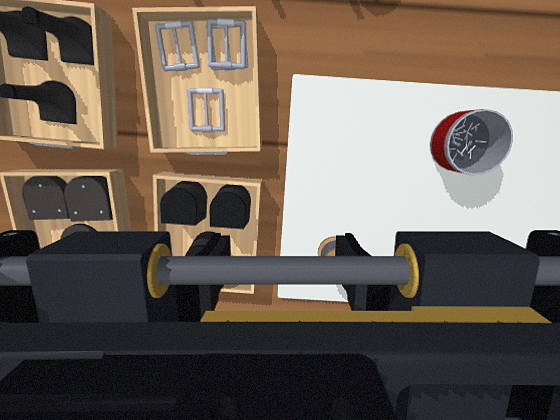

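View pics/z_s.png

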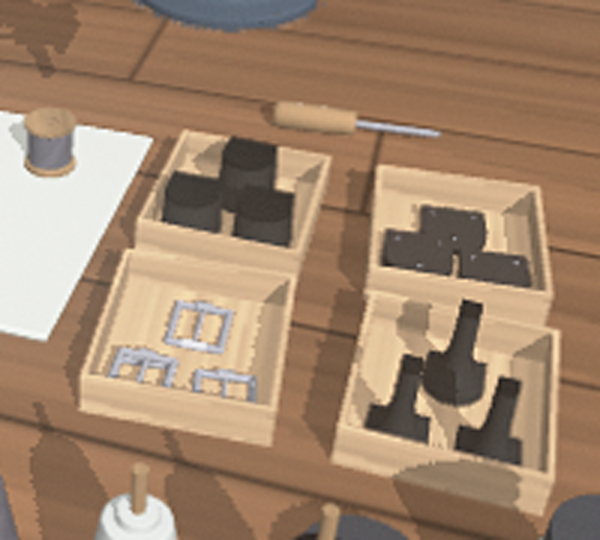

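View pics/z_side.png

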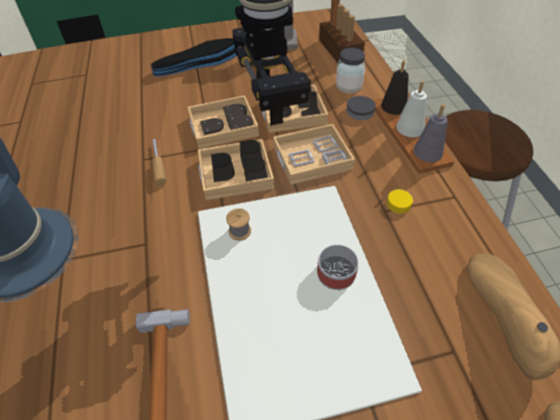

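All four parts lie in their trays' near halves: the buckle is at wrist (207,110), and the heels and lift show in the scene crop. The tin at side (338,267) and the spool at (238,222) haven't moved.

```bash
python3 -c "
from rig import env; print(env.hand_in())"
```

```text
the job is handed in; nothing more can be done
None
```

The job is handed in at about 31 s of the 115 s allowed. I placed the slender heel, block heel, rubber lift and buckle, in that order, each in the empty half of the tray holding its kind.

The last scene, side and wrist pictures show both heels upright on their seats, the lift and buckle flat on the tray floors, and the tin and spool where they began. The gripper was well clear of everything. No check failed; measured wrist forces stayed within a few newtons throughout. In the position fitting, the scene-camera fits and the side-camera buckle fit were poor, so I used the wrist-camera values. I made small corrections (up to about 3 mm, 2° for the lift) from close views before each grasp.

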